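# Cover the paste tin inside the dust box and shut its sliding door

## Task

Slide the clear door of the dust box right open, take the metal lid off the sloped rest and put it on the paste tin inside so that it sits fully down and level, then slide the door shut and press it home against its stop until you feel the rubber-mounted pull give a little. Go gently: never force the pull or press hard on the tin, do not tip the tin or take it out, and leave the other things on the bench where they are.

Things in the scene. Friction and masses are not known exactly. Their poses are not given: they have to be found in the camera images.
- dustbox: Low dust box fixed to the bench, 220 (x) by 360 mm (y), clear long walls, rails on top. Origin: centre of underside, z up. Floor top at 8 mm; rail tops and grey -y end wall (the door's stop) at 78 mm. Half y > 0: fixed clear roof, phone under it; half y < 0: under the sliding door. Door fully open: clear opening x -98 to 98, y -174 to -16 mm in the box's frame.
- door (a joint): Sliding door: clear pane in an aluminium frame, 188 by 172 mm, 8 mm thick, top 71 mm above the bench. 0 = shut, hard against the -y end stop, 0.16 (m) = fully open, at the other stop; moves along the box's +y over the fixed roof. Takes about 4 N to slide, stays where left.
- pull (a joint): How far the pull has given on its rubber cushion relative to the door, along the box's y (m): 0 at rest, negative when pushed towards shut, positive towards open. 10 N per mm; it springs back. A press of 10 to 20 N against the stop is right (about -0.001 to -0.002); beyond 3.5 mm the cushion is spoilt.
- door_pull (a point): Centre of the top of the black upright pull on the middle of the door: a bar 70 mm long (box x), 14 mm thick (sliding direction, box y), standing 34.5 mm above the door. With the door shut at x 0, y -90, z 105.5 mm in the box's frame. Axes as the box's.
- tin: Round metal paste tin, straight sided, diameter 58 mm, 26 mm high, rim chamfered 2 mm, 160 g, loose, standing on the dust box's floor in the part under the sliding door. Origin: centre of its underside, z up.
- lid: Loose round metal lid, outer diameter 66 mm, 12 mm high, skirt inner diameter 61, inside depth 9 mm, 40 g. Origin: centre of its open underside; z out of its closed top. Starts on the sloped rest, open side on the board, tilted 0.5 rad, top facing up and towards the rest's -x. Seated, its origin is 17 mm above the tin's.
- lidrest: Sloped lid rest fixed to the bench at one side of the box (magnifier at the other): base 100 by 64 mm, black board 50 mm wide (narrower than the lid), 92 mm long, tilted 0.5 rad, facing up and to its -x (which points away from the robot), centre of its upper face 55 mm above the bench; two pegs 8 mm high hold the lid's lower edge. Origin: centre of underside.
- magnifier: Bystander: magnifier on a round stand, base diameter 80 mm, about 171 mm high. Origin: centre of its underside.
- brush: Bystander: cleaning brush lying beyond the box, along the bench's y.
- cleaner: Bystander: white bottle, diameter 52 mm, 130 mm high. Origin: centre of its underside.
- driver: Bystander: screwdriver lying on the bench.
Mind the look-alikes: they are no part of the job. What is shaped like the lid but orange or purple is not meant.

How it is judged:
By the outcome, as a careful person would: the job done as asked, in the order asked, and still so for the second after the job is handed in, with the robot touching nothing.
It also fails if it takes over 72 s, if anything falls off the work surface, if the arm or the gripper's body presses on something with over 40 N, if the wrist force passes 120 N, or if a joint passes its speed limit or range.

## Robot

A 6-joint arm with a two-finger parallel gripper is mounted at the origin on the work surface. World frame = base frame: x ahead of the robot, y to its left, z up, the work surface at z = 0. Lengths are in m, angles in rad, forces in N, time in s.
With the tool pointing down it reaches from about 0.25 to 0.775 m from the base axis. Payload 4 kg.
Tool frame: the origin (TCP) lies at the very end of the fingers, on their centre line; the grasp point (between the pads) lies 19 mm behind it; z points along the fingers, y is the line along which they close (so a half turn about z gives the same grasp; the last joint's range is limited). The gripper opens to 85 mm and grips with 20 to 120 N. Pads are 22 mm wide; open, the fingers measure 114 mm over their backs; the gripper's body (76 mm by 85 mm) begins 54 mm behind the grasp point. The pads swing forward as they close: fully open they stand 13 mm farther back than shut.
Start: joints at [1.241, 0.087, 1.371, -0, 1.684, -0.103], TCP at [0.124, 0.536, 0.231] pointing down, gripper open.
Joint ranges: [-3.1, 3.1], [-0.76, 2.03], [0.27, 2.55], [-1.08, 4.22], [0.17, 2.65], [-2.57, 2.57]. Speed limits (rad/s): [2.79, 2.79, 3.14, 3.14, 3.14, 3.14].

## Interface

Orientations are given as [roll, pitch, yaw] about the fixed x, y, z axes, in that order (R = Rz(yaw) Ry(pitch) Rx(roll)).
In Python, from rig import robot gives the robot as it stands.
- The arm moves only by the tool step_arm, never from a script. Its argument "deltas" is a list of rows, each an object with "rot": the turn, a rotation vector about the tool's x, y, z in degrees, a list of three; "dp": the shift along the tool's x, y, z in m, a list of three; "gripper": the closure, from 0 (fully open) to 1 (shut). A call has 1 to 12 rows; each row is the pose to reach, as a shift and turn from the pose commanded when the call began, along the tool's axes at that moment; what a row does not reach only later rows make up. A row lasts 1/10 s, in which the tool goes at most 50 mm and 8.59 degrees, less where a joint would pass 70% of its speed; a pose out of reach is approached as far as the arm can. A call with a gripper value outside its range is refused whole. The fingers move at their own pace and stop on an object; "grip_force" is the grip in N (left out, the last holds). Time passes only in rows, so rows that repeat a pose let the fingers close. It gives the time, the measured TCP pose, the force, the opening and the grip force at its end, in the units of the state.
- robot.sense(): the state, without advancing time (a new reading comes with each control period).
- robot.get_image(name): name is "side" or "top" or "wrist"; returns the picture (384x512x3 uint8, red, green, blue); there is no depth.
- robot.camera_params(name): a dict with "fx", "fy", "cx", "cy" (pixels), "camera_from_world" (4x4, takes a point from world to camera coordinates). Camera axes: x right, y down, z forward; pixel columns grow to the right and rows downward; lengths in m; the calibration is good to about 2 mm. A picture is of the moment at which its call begins: read the wrist's pose just before it. camera_params takes no time and is no camera call; for the wrist camera it gives the pose at the moment of the call.
- robot.sign_off(): hands the job in; it is judged then, once.
Trained networks look in the newest picture that a camera, given by its name, has taken for a name from the list of things; names that differ only in an ending like _2 or _b are one class to them, and where a whole thing is asked for, a point or a joint stands for the part that bears it (a point fixed in the world has none). Each returns a list of dicts, best first, with "score" (0 to 1); they miss things now and then, are a little off and sometimes report something else, mostly with a low value. They report only what shows in the picture. A call takes as long as a camera call. They do not tell look-alikes from the thing itself.
- robot.boxes_of(camera, label): "at" ([x, y, z] in m, in world coordinates, good to about 4 mm: the middle of the surface that is visible of it).
The state is a dict: "clock": time; "joints": joint angles; "qd": joint speeds; "joint_efforts": joint torques, N m; "tool_pos": TCP position; "tool_rot": TCP orientation; "contact_force": force on the tool from outside, world axes, zero at the start; "wrist_torque": the same for the moment, N m; "finger_gap": opening from 0.0 (shut) to 1.0 (fully open); "finger_force": force on a finger pad.
Only numpy, scipy, OpenCV 4.12 (cv2) and the standard library are available. Lean on these libraries where they do the work, as an engineer would, in place of code of your own. Each camera call takes 0.05 s, during which the arm holds its last target. There are 200 camera calls.

## Working session

There is one attempt and no reset: what is moved stays moved. The work goes in short steps, Python scripts to look and compute and a tool call to move; the robot and the scene stay as the last step left them, time stands still between calls to the robot, and variables do not carry over. Pictures are saved under pics/ and viewed, at most 11 in all, crops included, and the job is handed in when it is done.

Besides the shell and the picture viewer there is one more tool, called after "Call:" by a JSON object that holds its "fn" and its "kwargs". step_arm: Moves the arm, as the interface text tells. Its arguments: {"type":"object","properties":{"deltas":{"type":"array","items":{"type":"object","properties":{"rot":{"type":"array","items":{"type":"number"}},"dp":{"type":"array","items":{"type":"number"}},"gripper":{"type":"number"}}}},"grip_force":{"type":"number"}},"required":["deltas"]}

```bash
mkdir -p pics; ls
python3 - <<'E'
from rig import robot
import cv2,numpy as np
s=robot.sense();print(s)
for c in("side","top"):
    im=robot.get_image(c);cv2.imwrite(f"pics/{c}0.png",im[:,:,::-1])
    p=robot.camera_params(c);print(c,p["fx"],p["cx"],p["cy"],np.round(p["camera_from_world"],3).tolist())
    for l in("dustbox","door","door_pull","tin","lid","lidrest","magnifier"):
        print(c,l,[(np.round(d["at"],3).tolist(),round(d["score"],2)) for d in robot.boxes_of(c,l)][:4])
E
```

```text
pics
{'clock': 0.0, 'joints': array([ 1.24086231e+00,  8.79839632e-02,  1.37228124e+00, -3.25021729e-05,
        1.68365114e+00, -1.03096155e-01]), 'qd': array([ 5.08761853e-04,  1.07240613e-03,  2.63553206e-04, -2.47509523e-04,
        2.33349658e-03,  8.66348421e-05]), 'joint_efforts': array([-8.83255270e-04, -3.51870596e+01, -3.13269997e+01, -2.43115737e-04,
        1.07218162e-02, -6.81046004e-06]), 'tool_pos': array([0.12353658, 0.53541165, 0.23010965]), 'tool_rot': array([-3.13927798e+00, -2.07006747e-04,  2.91475093e+00]), 'contact_force': array([-0.1918973 ,  0.19474261, -0.67932065]), 'wrist_torque': array([ 0.02084025,  0.00711677, -0.01566488]), 'finger_force': 0.0, 'finger_gap': 1.0018198827726228}
side 388.3556815700301 253.99550062120102 192.90774093105517 [[0.83, -0.557, 0.003, -0.494], [-0.378, -0.567, -0.732, 0.25], [0.409, 0.606, -0.682, 0.881], [0.0, 0.0, 0.0, 1.0]]
side dustbox [([0.515, -0.097, 0.071], 0.67)]
side door [([0.512, -0.124, 0.067], 0.61)]
side door_pull [([0.512, -0.116, 0.093], 0.9)]
side tin []
side lid [([0.624, -0.466, 0.007], 0.98), ([0.358, -0.411, 0.002], 0.88), ([0.497, -0.502, 0.003], 0.86), ([0.384, -0.307, 0.002], 0.68)]
side lidrest [([0.461, -0.389, 0.009], 0.9)]
side magnifier [([0.479, 0.339, 0.021], 0.86)]
top 401.76181006750306 255.39486989466099 194.77370494604827 [[-0.045, -0.999, -0.002, -0.044], [-0.975, 0.044, -0.217, 0.598], [0.217, -0.008, -0.976, 1.11], [0.0, 0.0, 0.0, 1.0]]
top dustbox [([0.762, 0.159, 0.084], 0.56), ([0.53, -0.039, 0.072], 0.55)]
top door [([0.512, -0.116, 0.072], 0.69)]
top door_pull [([0.515, -0.119, 0.102], 0.59)]
top tin [([0.531, -0.036, 0.074], 0.67)]
top lid [([0.628, -0.469, 0.004], 0.94), ([0.488, -0.381, 0.07], 0.88), ([0.361, -0.413, 0.003], 0.75), ([0.5, -0.505, 0.006], 0.72)]
top lidrest [([0.466, -0.366, 0.008], 0.95), ([0.488, -0.382, 0.069], 0.71), ([0.764, 0.157, 0.082], 0.49)]
top magnifier [([0.48, 0.343, 0.019], 0.55)]
```

Run:
```python
import cv2,numpy as np
a=cv2.imread("pics/side0.png");b=cv2.imread("pics/top0.png")
cv2.imwrite("pics/top2x.png",cv2.resize(b,None,fx=1.56,fy=1.56,interpolation=2))
cv2.imwrite("pics/side2x.png",cv2.resize(a,None,fx=1.56,fy=1.56,interpolation=2))
```

```text
(no output)
```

View pics/top2x.png

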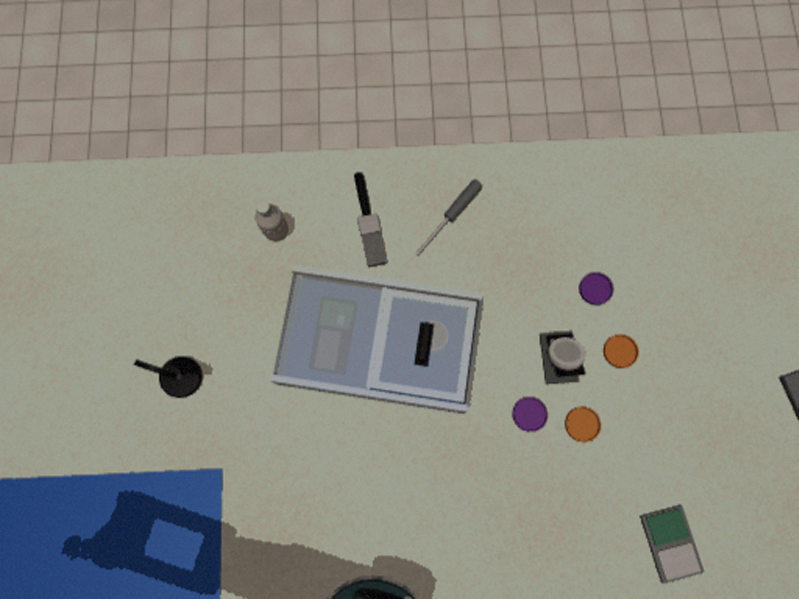

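View pics/side2x.png

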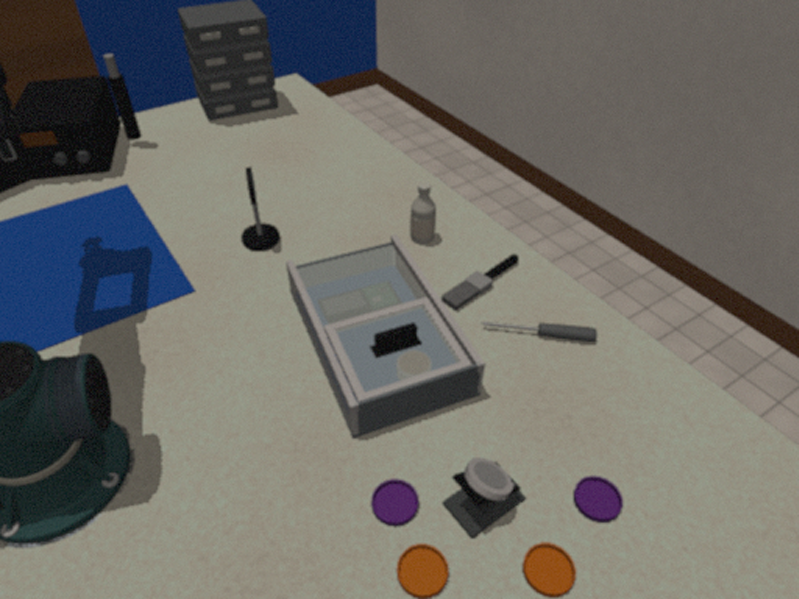

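The top view shows the box corners at (294,270), (483,297), (467,410) and (274,380), the pull at (424,343), the tin under the pane at (435,335), and the metal lid on the rest at (565,352). In the side view the pull is at (397,338), the tin at (413,364) and the lid at (488,478). The purple and orange discs lie flat around the rest.

```bash
cat > h.py <<'E'
import cv2,numpy as np
from rig import robot
from scipy.spatial.transform import Rotation as R
def ray(p,uv):
    T=p["camera_from_world"];d=np.array([(uv[0]-p["cx"])/p["fx"],(uv[1]-p["cy"])/p["fy"],1])
    return -T[:3,:3].T@T[:3,3],T[:3,:3].T@d
def onz(p,uv,z):
    o,d=ray(p,uv);return o+d*(z-o[2])/d[2]
def tri(obs):
    A=np.zeros((3,3));b=np.zeros(3)
    for p,uv in obs:
        o,d=ray(p,uv);d=d/np.linalg.norm(d);M=np.eye(3)-np.outer(d,d);A+=M;b+=M@o
    return np.linalg.solve(A,b)
def proj(p,X):
    c=p["camera_from_world"][:3]@np.append(X,1);return np.array([p["cx"]+p["fx"]*c[0]/c[2],p["cy"]+p["fy"]*c[1]/c[2]])
E
python3 - <<'E'
from h import *
np.set_printoptions(precision=4,suppress=True)
t=robot.camera_params("top");s=robot.camera_params("side");k=1.5605
print("corners");C=[onz(t,np.array(q)/k,.078) for q in((294,270),(483,297),(467,410),(274,380))]
for c in C:print(c)
print("mean",np.mean(C,0),[np.linalg.norm(C[i]-C[i-1]) for i in range(4)])
d=(C[0]+C[3]-C[1]-C[2])[:2];print("yaw",np.arctan2(-d[0],d[1]))
for n,a,b in(("tin",(436,335),(413,363)),("lid",(566,350),(488,478))):
    print(n,tri([(t,np.array(a)/k),(s,np.array(b)/k)]))
# rest base corners & board in top: colour
T=robot.sense();Rt=R.from_euler("xyz",T["tool_rot"]).as_matrix();print(Rt)
w=robot.camera_params("wrist");print(w["camera_from_world"]@np.vstack([np.hstack([Rt,T["tool_pos"][:,None]]),[0,0,0,1]]),w["fx"])
E
```

```text
corners
[0.6663 0.1229 0.078 ]
[ 0.5984 -0.2277  0.078 ]
[ 0.3928 -0.1838  0.078 ]
[0.4618 0.1607 0.078 ]
mean [ 0.5298 -0.032   0.078 ] [np.float64(0.20797687934614822), np.float64(0.3570449252081277), np.float64(0.21018282468946908), np.float64(0.3513469551338548)]
yaw -0.19440405772771274
tin [ 0.5367 -0.1385  0.0327]
lid [ 0.4936 -0.3771  0.0525]
[[-0.9744  0.2248  0.0001]
 [ 0.2248  0.9744  0.0001]
 [-0.      0.0001 -1.    ]]
[[ 0.0009  1.     -0.0001 -0.0001]
 [-0.954   0.0009 -0.2998  0.031 ]
 [-0.2998  0.0004  0.954   0.1582]
 [ 0.      0.      0.      1.    ]] 325.6689487785927
```

Call:
{"fn": "step_arm", "kwargs": {"deltas": [{"dp": [-0.488, -0.662, -0.02], "gripper": 0.65}, {"dp": [-0.488, -0.662, -0.02], "gripper": 0.65}, {"dp": [-0.488, -0.662, -0.02], "gripper": 0.65}, {"dp": [-0.488, -0.662, -0.02], "gripper": 0.65}, {"dp": [-0.488, -0.662, -0.02], "gripper": 0.65}, {"dp": [-0.488, -0.662, -0.02], "gripper": 0.65}, {"dp": [-0.488, -0.662, -0.02], "gripper": 0.65}, {"dp": [-0.488, -0.662, -0.02], "gripper": 0.65}, {"dp": [-0.488, -0.662, -0.02], "gripper": 0.65}, {"dp": [-0.488, -0.662, -0.02], "gripper": 0.65}, {"dp": [-0.488, -0.662, -0.02], "gripper": 0.65}, {"dp": [-0.488, -0.662, -0.02], "gripper": 0.65}]}}

```text
schema error: expected keys rot, dp, gripper
```

Call:
{"fn": "step_arm", "kwargs": {"deltas": [{"rot": [0, 0, 0], "dp": [-0.488, -0.662, -0.02], "gripper": 0.65}, {"rot": [0, 0, 0], "dp": [-0.488, -0.662, -0.02], "gripper": 0.65}, {"rot": [0, 0, 0], "dp": [-0.488, -0.662, -0.02], "gripper": 0.65}, {"rot": [0, 0, 0], "dp": [-0.488, -0.662, -0.02], "gripper": 0.65}, {"rot": [0, 0, 0], "dp": [-0.488, -0.662, -0.02], "gripper": 0.65}, {"rot": [0, 0, 0], "dp": [-0.488, -0.662, -0.02], "gripper": 0.65}, {"rot": [0, 0, 0], "dp": [-0.488, -0.662, -0.02], "gripper": 0.65}, {"rot": [0, 0, 0], "dp": [-0.488, -0.662, -0.02], "gripper": 0.65}, {"rot": [0, 0, 0], "dp": [-0.488, -0.662, -0.02], "gripper": 0.65}, {"rot": [0, 0, 0], "dp": [-0.488, -0.662, -0.02], "gripper": 0.65}, {"rot": [0, 0, 0], "dp": [-0.488, -0.662, -0.02], "gripper": 0.65}, {"rot": [0, 0, 0], "dp": [-0.488, -0.662, -0.02], "gripper": 0.65}]}}

```text
clock: 2.0
tool_pos: [0.3622, -0.0167, 0.2464]
tool_rot: [3.141, 0.002, 2.914]
contact_force: [0.7, 0.6, 0.2]
finger_gap: 0.352
finger_force: 0.0
```

Call:
{"fn": "step_arm", "kwargs": {"deltas": [{"rot": [0, 0, 0], "dp": [-0.125, -0.17, 0], "gripper": 0.65}, {"rot": [0, 0, 0], "dp": [-0.125, -0.17, 0], "gripper": 0.65}, {"rot": [0, 0, 0], "dp": [-0.125, -0.17, 0], "gripper": 0.65}, {"rot": [0, 0, 0], "dp": [-0.125, -0.17, 0], "gripper": 0.65}, {"rot": [0, 0, 0], "dp": [-0.125, -0.17, 0], "gripper": 0.65}, {"rot": [0, 0, 0], "dp": [-0.125, -0.17, 0], "gripper": 0.65}, {"rot": [0, 0, 0], "dp": [-0.125, -0.17, 0], "gripper": 0.65}]}}

```text
clock: 2.7
tool_pos: [0.4452, -0.2074, 0.2459]
tool_rot: [3.141, -0.001, 2.915]
contact_force: [-1.9, -0.2, -0.4]
finger_gap: 0.35
finger_force: 0.0
```

Run:
```python
from h import *
import pickle
s=robot.sense();p=robot.camera_params("wrist");im=robot.get_image("wrist")
pickle.dump((p,s),open("w1.pkl","wb"));print(s["tool_pos"],s["tool_rot"],s["clock"])
cv2.imwrite("pics/w1.png",cv2.resize(im[:,:,::-1],None,fx=1.5,fy=1.5,interpolation=2))
```

```text
[ 0.44518649 -0.2073681   0.24589594] [ 3.14061063e+00 -5.95377819e-04  2.91522590e+00] 2.7
```

View pics/w1.png

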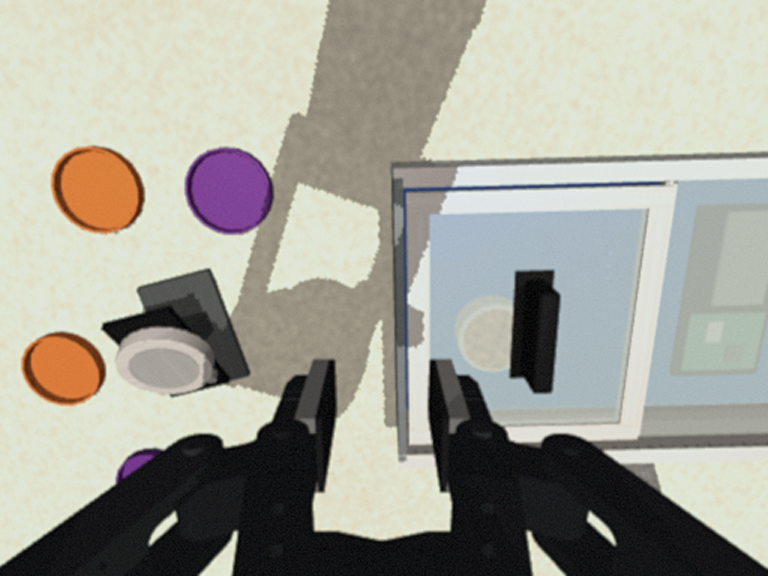

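The wrist view shows the lid at (165,360) on the black board, the rest base edge from (210,269) to (248,375), the pull top near (533,325), and the tin at (490,333). The fingers show at the bottom. I'll zoom on the lid to get its tilt.

Run:
```python
import cv2,numpy as np
w=cv2.imread("pics/w1.png");a=w[255:415,90:260]
b=cv2.imread("pics/side0.png")[280:350,270:350]
c=w[255:405,440:600]
f=lambda i,h:cv2.resize(i,(int(i.shape[1]*h/i.shape[0]),h),interpolation=cv2.INTER_CUBIC)
cv2.imwrite("pics/z.png",np.vstack([np.hstack([f(a,330),f(b,330)])[:, :727],]))
print(a.shape,f(a,330).shape,f(b,330).shape)
```

```text
(160, 170, 3) (330, 350, 3) (330, 377, 3)
```

View pics/z.png

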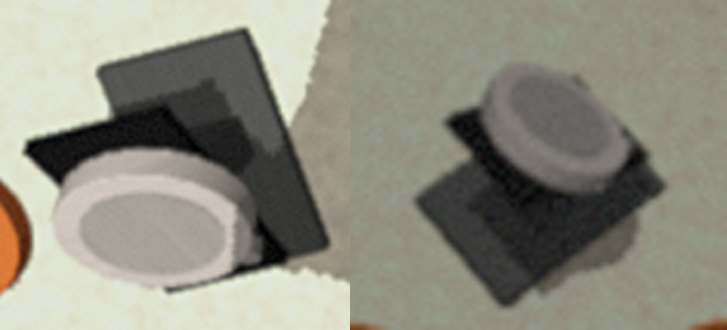

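The zoomed crop shows the lid's top ellipse centred at (148,228) left (wrist) and (560,118) right (side). It tilts away from the robot, as the text says. In the wrist image, image-down is +x.

Run:
```python
from h import *
import pickle
np.set_printoptions(precision=4,suppress=True)
p,s0=pickle.load(open("w1.pkl","rb"));t=robot.camera_params("top");s=robot.camera_params("side")
print("lidtop",tri([(p,(108,243.7)),(s,(314.5,305)),(t,np.array([566,350])/1.5605)]),tri([(p,(108,243.7)),(s,(314.5,305))]))
B=[onz(p,np.array(q)/1.5,.006) for q in((209.8,269.5),(249,373.8),(137.5,289))];print("base",B,np.linalg.norm(B[1]-B[0]),np.linalg.norm(B[2]-B[0]))
e=(B[0]-B[1])[:2];print("rest yaw(+x dir)",np.arctan2(e[1],e[0]), "centre",(B[1]+B[2])/2)
# box edges in wrist: rail outer corner points
for q in((392,163),(768,153),(403,460)):print("box",onz(p,np.array(q)/1.5,.078))
c=np.array([.53,-.032]);y=-.194
Rz=np.array([[np.cos(y),-np.sin(y)],[np.sin(y),np.cos(y)]])
for n,b in(("pulltop",(0,-.09,.1055)),("c1",(-.035,-.097,.1055)),("c2",(.035,-.083,.1055)),("b",(-.035,-.097,.071)),("rail",(-.11,-.18,.078)),("rail2",(.11,-.18,.078))):
    X=np.append(c+Rz@b[:2],b[2]);print(n,X,"w",proj(p,X)*1.5,"top",proj(t,X)*1.5605,"side",proj(s,X)*1.56)
print("tin", tri([(p,np.array([490,337])/1.5),(s,np.array([413,363])/1.5605),(t,np.array([436,335])/1.5605)]))
for d in ("door_pull","tin","lid"):print(d,[(np.round(q["at"],3),round(q["score"],2)) for q in robot.boxes_of("wrist",d)])
```

```text
lidtop [ 0.4922 -0.3792  0.0621] [ 0.4897 -0.3809  0.0651]
base [array([ 0.4391, -0.3479,  0.006 ]), array([ 0.5355, -0.3453,  0.006 ]), array([ 0.4416, -0.4109,  0.006 ])] 0.09639715648013786 0.06302489166090335
rest yaw(+x dir) -3.1144994487043274 centre [ 0.4885 -0.3781  0.006 ]
box [ 0.3868 -0.1871  0.078 ]
box [0.4324 0.0381 0.078 ]
box [ 0.5981 -0.2257  0.078 ]
pulltop [ 0.5126 -0.1203  0.1055] w [540.581  342.7029] top [428.5034 342.8673] side [395.7873 330.8546]
c1 [ 0.477  -0.1204  0.1055] w [532.8067 289.7721] top [429.678  362.7773] side [376.5395 340.1529]
c2 [ 0.5483 -0.1202  0.1055] w [547.844  392.1523] top [427.3448 323.2309] side [414.4467 321.8406]
b [ 0.477  -0.1204  0.071 ] w [517.5995 274.4234] top [428.7975 365.1476] side [376.9635 355.2063]
rail [ 0.3874 -0.1874  0.078 ] w [391.6648 164.0731] top [469.2176 413.0104] side [349.424  406.6559]
rail2 [ 0.6032 -0.2298  0.078 ] w [399.0574 466.7098] top [483.9678 294.416 ] side [483.9948 362.2791]
tin [ 0.5363 -0.1392  0.0327]
door_pull [(array([ 0.508, -0.118,  0.103]), 0.67)]
tin []
lid [(array([ 0.482, -0.375,  0.072]), 0.91), (array([ 0.497, -0.502,  0.003]), 0.74), (array([ 0.358, -0.412,  0.001]), 0.69), (array([ 0.381, -0.319,  0.004]), 0.59), (array([ 0.598, -0.477,  0.004]), 0.5)]
```

Call:
{"fn": "step_arm", "kwargs": {"deltas": [{"rot": [0, 0, -1.8], "dp": [-0.046, 0.1, 0.03], "gripper": 0.65}, {"rot": [0, 0, -1.8], "dp": [-0.046, 0.1, 0.06], "gripper": 0.65}, {"rot": [0, 0, -1.8], "dp": [-0.046, 0.1, 0.09], "gripper": 0.65}, {"rot": [0, 0, -1.8], "dp": [-0.046, 0.1, 0.11], "gripper": 0.65}, {"rot": [0, 0, -1.8], "dp": [-0.046, 0.1, 0.11], "gripper": 0.65}, {"rot": [0, 0, -1.8], "dp": [-0.046, 0.1, 0.11], "gripper": 0.65}]}}

```text
clock: 3.5
tool_pos: [0.5128, -0.1207, 0.1368]
tool_rot: [-3.141, 0.001, 2.947]
contact_force: [-0.5, -0.4, -0.0]
finger_gap: 0.351
finger_force: 0.0
```

Run:
```python
from h import *
s=robot.sense();p=robot.camera_params("wrist");im=robot.get_image("wrist");print(s["tool_pos"],s["tool_rot"],s["clock"])
cv2.imwrite("pics/w2.png",im[:,:,::-1])
c=np.array([.53,-.032]);y=-.195
Rz=np.array([[np.cos(y),-np.sin(y)],[np.sin(y),np.cos(y)]])
for b in((-.035,-.097,.1055),(.035,-.097,.1055),(-.035,-.083,.1055),(.035,-.083,.1055)):print(proj(p,np.append(c+Rz@b[:2],b[2])))
```

```text
[ 0.51283266 -0.12070965  0.13679074] [-3.14143773e+00  8.15787515e-04  2.94723995e+00] 3.5
[241.99936474 171.00078872]
[243.12454146 282.92999296]
[267.70187428 171.04146921]
[266.10236281 282.9628409 ]
```

View pics/w2.png

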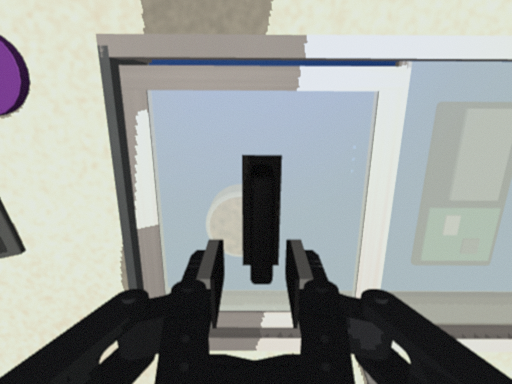

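The wrist view shows the pull centred at about (261,225), between the fingertips at x=222 and x=288. It lines up for a straddle with a shift of about 3 mm in +y.

Call:
{"fn": "step_arm", "kwargs": {"deltas": [{"rot": [0, 0, 0], "dp": [0, 0.003, 0.025], "gripper": 0.65}, {"rot": [0, 0, 0], "dp": [0, 0.003, 0.05], "gripper": 0.65}, {"rot": [0, 0, 0], "dp": [0, 0.003, 0.052], "gripper": 0.65}, {"rot": [0, 0, 0], "dp": [0, 0.005, 0.052], "gripper": 0.65}, {"rot": [0, 0, 0], "dp": [0, 0.008, 0.052], "gripper": 0.65}, {"rot": [0, 0, 0], "dp": [0, 0.011, 0.052], "gripper": 0.65}, {"rot": [0, 0, 0], "dp": [0, 0.014, 0.052], "gripper": 0.65}]}}

```text
clock: 4.25
tool_pos: [0.5165, -0.108, 0.0855]
tool_rot: [-3.14, 0.003, 2.946]
contact_force: [-0.3, -4.9, 2.1]
finger_gap: 0.349
finger_force: 1.7
```

Call:
{"fn": "step_arm", "kwargs": {"deltas": [{"rot": [0, 0, 0], "dp": [0, 0.005, 0], "gripper": 0.65}, {"rot": [0, 0, 0], "dp": [0, 0.014, 0], "gripper": 0.65}, {"rot": [0, 0, 0], "dp": [0, 0.027, 0], "gripper": 0.65}, {"rot": [0, 0, 0], "dp": [0, 0.042, 0], "gripper": 0.65}, {"rot": [0, 0, 0], "dp": [0, 0.057, 0], "gripper": 0.65}, {"rot": [0, 0, 0], "dp": [0, 0.072, 0], "gripper": 0.65}, {"rot": [0, 0, 0], "dp": [0, 0.087, 0], "gripper": 0.65}, {"rot": [0, 0, 0], "dp": [0, 0.102, 0], "gripper": 0.65}, {"rot": [0, 0, 0], "dp": [0, 0.117, 0], "gripper": 0.65}, {"rot": [0, 0, 0], "dp": [0, 0.13, 0], "gripper": 0.65}, {"rot": [0, 0, 0], "dp": [0, 0.139, 0], "gripper": 0.65}, {"rot": [0, 0, 0], "dp": [0, 0.144, 0], "gripper": 0.65}]}}

```text
clock: 5.45
tool_pos: [0.5434, 0.035, 0.0837]
tool_rot: [3.141, -0.001, 2.947]
contact_force: [1.1, -4.6, 0.9]
finger_gap: 0.352
finger_force: 1.9
```

Call:
{"fn": "step_arm", "kwargs": {"deltas": [{"rot": [0, 0, 0], "dp": [0, 0.002, 0], "gripper": 0.65}, {"rot": [0, 0, 0], "dp": [0, 0.004, 0], "gripper": 0.65}, {"rot": [0, 0, 0], "dp": [0, 0.006, 0], "gripper": 0.65}, {"rot": [0, 0, 0], "dp": [0, 0.008, 0], "gripper": 0.65}, {"rot": [0, 0, 0], "dp": [0, 0.01, 0], "gripper": 0.65}]}}

```text
clock: 5.95
tool_pos: [0.5451, 0.0435, 0.0836]
tool_rot: [-3.142, -0.001, 2.946]
contact_force: [0.3, -3.7, -0.1]
finger_gap: 0.35
finger_force: 1.8
```

Call:
{"fn": "step_arm", "kwargs": {"deltas": [{"rot": [0, 0, 0], "dp": [0, 0.001, 0], "gripper": 0.65}, {"rot": [0, 0, 0], "dp": [0, 0.002, 0], "gripper": 0.65}, {"rot": [0, 0, 0], "dp": [0, 0.003, 0], "gripper": 0.65}, {"rot": [0, 0, 0], "dp": [0, 0.004, 0], "gripper": 0.65}]}}

```text
clock: 6.35
tool_pos: [0.5455, 0.0454, 0.0836]
tool_rot: [-3.137, -0.001, 2.946]
contact_force: [-1.2, -10.8, 0.7]
finger_gap: 0.35
finger_force: 5.3
```

Call:
{"fn": "step_arm", "kwargs": {"deltas": [{"rot": [0, 0, 0], "dp": [0, -0.005, 0], "gripper": 0.65}, {"rot": [0, 0, 0], "dp": [0, -0.011, 0], "gripper": 0.65}, {"rot": [0, 0, 0], "dp": [0, -0.011, -0.04], "gripper": 0.5}, {"rot": [0, 0, 0], "dp": [0, -0.012, -0.08], "gripper": 0.3}, {"rot": [0, 0, 0], "dp": [0.005, -0.05, -0.11], "gripper": 0.2}, {"rot": [0, 0, 0], "dp": [0.01, -0.1, -0.14], "gripper": 0}, {"rot": [0, 0, 0], "dp": [0.012, -0.15, -0.14], "gripper": 0}, {"rot": [0, 0, 0], "dp": [0.012, -0.171, -0.14], "gripper": 0}, {"rot": [0, 0, 0], "dp": [0.012, -0.171, -0.14], "gripper": 0}, {"rot": [0, 0, 0], "dp": [0.012, -0.171, -0.14], "gripper": 0}, {"rot": [0, 0, 0], "dp": [0.012, -0.171, -0.14], "gripper": 0}]}}

```text
clock: 7.45
tool_pos: [0.5013, -0.1166, 0.2235]
tool_rot: [3.14, -0.001, 2.948]
contact_force: [-0.1, -0.2, 0.3]
finger_gap: 0.994
finger_force: 0.0
```

Run:
```python
from h import *
import pickle
np.set_printoptions(precision=4,suppress=True)
s=robot.sense();p=robot.camera_params("wrist");im=robot.get_image("wrist");print(s["tool_pos"],s["tool_rot"],s["clock"])
pickle.dump((p,s,im),open("w3.pkl","wb"))
cv2.imwrite("pics/w3.png",cv2.resize(im[:,:,::-1],None,fx=1.5,fy=1.5,interpolation=2))
for d in ("tin",):print(d,[(np.round(q["at"],3),round(q["score"],2)) for q in robot.boxes_of("wrist",d)])
Rt=R.from_euler("xyz",s["tool_rot"]).as_matrix()
y=np.deg2rad(1.55)
n=np.array([np.sin(.5)*np.cos(y),np.sin(.5)*np.sin(y),np.cos(.5)]);ty=np.array([-np.sin(y),np.cos(y),0])
Rg=np.column_stack([np.cross(ty,-n),ty,-n])
top=np.array([.4930,-.3785,.0650]);org=top-.012*n
print("rotvec deg",np.rad2deg(R.from_matrix(Rt.T@Rg).as_rotvec()))
for h in(.09,-.010):
    print(h,"tcp",org+h*n,"dp",Rt.T@(org+h*n-s["tool_pos"]))
print("n",n,"Rg",Rg)
```

```text
[ 0.5013 -0.1166  0.2235] [ 3.14   -0.0007  2.9475] 7.45
tin [(array([ 0.538, -0.134,  0.037]), 0.62)]
rotvec deg [  3.2594  28.5014 -12.3786]
0.09 tcp [ 0.5304 -0.3775  0.1335] dp [-0.0789 -0.2505  0.0896]
-0.01 tcp [ 0.4825 -0.3788  0.0457] dp [-0.0322 -0.2611  0.1774]
n [0.4793 0.013  0.8776] Rg [[-0.8773 -0.027  -0.4793]
 [-0.0237  0.9996 -0.013 ]
 [ 0.4794  0.     -0.8776]]
```

View pics/w3.png

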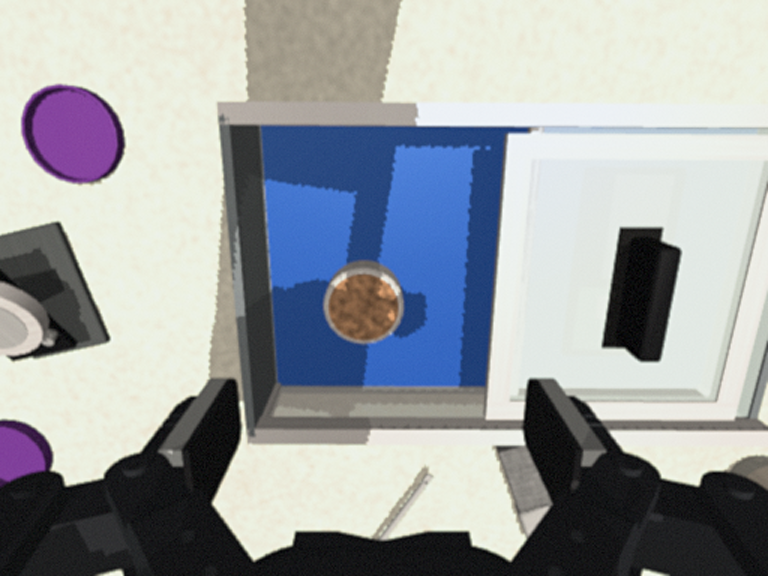

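The tin's rim circle is at about (364,304) in the 1.5x view, upright in the open compartment. The door is fully open and the pull is at (645,295).

Call:
{"fn": "step_arm", "kwargs": {"deltas": [{"rot": [0.8, 7.1, -3.1], "dp": [-0.02, -0.05, 0], "gripper": 0}, {"rot": [1.6, 14.2, -6.2], "dp": [-0.04, -0.1, 0.01], "gripper": 0}, {"rot": [2.4, 21.4, -9.3], "dp": [-0.06, -0.15, 0.03], "gripper": 0}, {"rot": [3.3, 28.5, -12.4], "dp": [-0.07, -0.2, 0.05], "gripper": 0}, {"rot": [3.3, 28.5, -12.4], "dp": [-0.079, -0.25, 0.09], "gripper": 0}, {"rot": [3.3, 28.5, -12.4], "dp": [-0.079, -0.25, 0.09], "gripper": 0}, {"rot": [3.3, 28.5, -12.4], "dp": [-0.079, -0.25, 0.09], "gripper": 0}, {"rot": [3.3, 28.5, -12.4], "dp": [-0.079, -0.25, 0.09], "gripper": 0}]}}

```text
clock: 8.35
tool_pos: [0.5304, -0.3776, 0.1324]
tool_rot: [3.141, -0.502, -3.115]
contact_force: [0.7, 0.4, -0.5]
finger_gap: 0.994
finger_force: 0.0
```

Run:
```python
from h import *
import pickle
np.set_printoptions(precision=4,suppress=True)
q,_,_=pickle.load(open("w3.pkl","rb"));print("tin",onz(q,(364/1.5,304/1.5),.034),"edges",onz(q,(324/1.5,304/1.5),.034),onz(q,(405/1.5,304/1.5),.034),onz(q,(364/1.5,344/1.5),.034))
s=robot.sense();p=robot.camera_params("wrist");im=robot.get_image("wrist");print(s["tool_pos"],s["tool_rot"],s["clock"])
y=np.deg2rad(1.55);n=np.array([np.sin(.5)*np.cos(y),np.sin(.5)*np.sin(y),np.cos(.5)])
top=np.array([.4930,-.3785,.0650]);ty=np.array([-np.sin(y),np.cos(y),0]);tx=np.cross(ty,n)
im=cv2.resize(im[:,:,::-1],None,fx=1.5,fy=1.5,interpolation=2)
for a in np.linspace(0,2*np.pi,24):
    u=proj(p,top+.033*(np.cos(a)*ty+np.sin(a)*tx))*1.5;cv2.circle(im,tuple(int(v) for v in u),2,(0,0,255),-1)
cv2.imwrite("pics/w4.png",im)
```

```text
tin [ 0.5359 -0.1357  0.034 ] edges [ 0.5303 -0.1639  0.034 ] [ 0.5415 -0.1069  0.034 ] [ 0.5664 -0.142   0.034 ]
[ 0.5304 -0.3776  0.1324] [ 3.1414 -0.5016 -3.115 ] 8.35
```

View pics/w4.png

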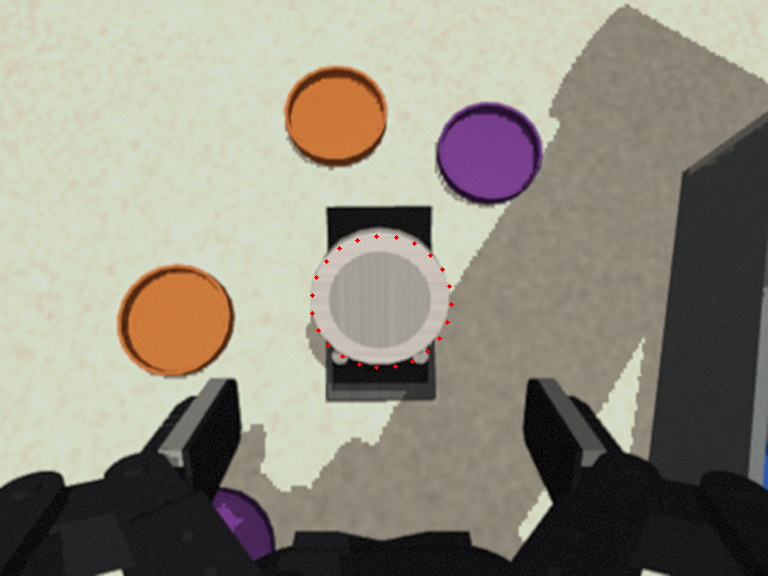

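The overlay agrees within about 2 mm: the lid's ellipse is centred at (380,297) against the predicted (381,302), and the fingers' midline is at x=382. So I shift 2 mm along tool x and advance.

Call:
{"fn": "step_arm", "kwargs": {"deltas": [{"rot": [0, 0, 0], "dp": [0.002, 0, 0.035], "gripper": 0}, {"rot": [0, 0, 0], "dp": [0.002, 0, 0.065], "gripper": 0}, {"rot": [0, 0, 0], "dp": [0.002, 0, 0.085], "gripper": 0}, {"rot": [0, 0, 0], "dp": [0.002, 0, 0.094], "gripper": 0}, {"rot": [0, 0, 0], "dp": [0.002, 0, 0.099], "gripper": 0}, {"rot": [0, 0, 0], "dp": [0.002, 0, 0.099], "gripper": 0}], "grip_force": 25}}

```text
clock: 9.0
tool_pos: [0.4819, -0.3795, 0.0492]
tool_rot: [-3.138, -0.498, -3.116]
contact_force: [0.5, 0.5, -0.4]
finger_gap: 0.996
finger_force: 0.0
```

Call:
{"fn": "step_arm", "kwargs": {"deltas": [{"rot": [0, 0, 0], "dp": [0, 0, 0], "gripper": 0.1}, {"rot": [0, 0, 0], "dp": [0, 0, 0], "gripper": 0.15}, {"rot": [0, 0, 0], "dp": [0, 0, 0], "gripper": 0.2}, {"rot": [0, 0, 0], "dp": [0, 0, 0], "gripper": 0.25}, {"rot": [0, 0, 0], "dp": [0, 0, 0], "gripper": 0.3}, {"rot": [0, 0, 0], "dp": [0, 0, 0], "gripper": 0.35}, {"rot": [0, 0, 0], "dp": [0, 0, 0], "gripper": 0.35}, {"rot": [0, 0, 0], "dp": [0, 0, 0], "gripper": 0.35}], "grip_force": 25}}

```text
clock: 9.8
tool_pos: [0.4819, -0.3802, 0.0491]
tool_rot: [-3.138, -0.498, -3.117]
contact_force: [2.5, 1.7, 5.7]
finger_gap: 0.767
finger_force: 28.1
```

Call:
{"fn": "step_arm", "kwargs": {"deltas": [{"rot": [0, 0, 0], "dp": [0, 0, -0.005], "gripper": 0.35}, {"rot": [0, 0, 0], "dp": [0, 0, -0.02], "gripper": 0.35}, {"rot": [0, 0, 0], "dp": [0, 0, -0.05], "gripper": 0.35}, {"rot": [0, 0, 0], "dp": [0, 0, -0.09], "gripper": 0.35}, {"rot": [0, 0, 0], "dp": [0, 0, -0.12], "gripper": 0.35}, {"rot": [0, 0, 0], "dp": [0, 0, -0.12], "gripper": 0.35}]}}

```text
clock: 10.4
tool_pos: [0.541, -0.3789, 0.1574]
tool_rot: [-3.134, -0.493, -3.118]
contact_force: [-0.4, 0.1, 0.4]
finger_gap: 0.761
finger_force: 28.0
```

Run:
```python
from h import *
np.set_printoptions(precision=4,suppress=True)
s=robot.sense();print(s["tool_pos"],s["tool_rot"],s["clock"])
Rt=R.from_euler("xyz",s["tool_rot"]).as_matrix()
y=-.195;ty=np.array([-np.sin(y),np.cos(y),0]);Rg=np.column_stack([np.cross(ty,[0,0,-1]),ty,[0,0,-1]])
print(np.rad2deg(R.from_matrix(Rt.T@Rg).as_rotvec()),Rt.T@(np.array([.536,-.136,.16])-s["tool_pos"]))
im=robot.get_image("wrist");cv2.imwrite("pics/w5.png",im[:,:,::-1])
```

```text
[ 0.541  -0.3789  0.1574] [-3.1336 -0.4929 -3.1182] 10.4
[ -3.5329 -28.0813  12.3703] [ 0.0007  0.2429 -0.0045]
```

View pics/w5.png

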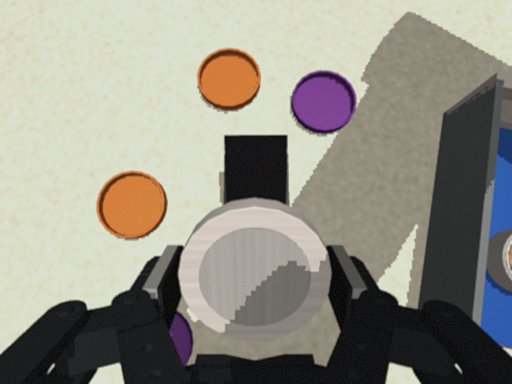

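The lid is held centred at about (255,275), between the pads, with an ellipse ratio of about 0.875. That is what a lid square to the gripper would give. Next I turn upright and hover over the tin.

Call:
{"fn": "step_arm", "kwargs": {"deltas": [{"rot": [-0.9, -7, 3.1], "dp": [0, 0.03, -0.015], "gripper": 0.35}, {"rot": [-1.8, -14, 6.2], "dp": [0, 0.07, -0.015], "gripper": 0.35}, {"rot": [-2.7, -21, 9.3], "dp": [0, 0.11, -0.015], "gripper": 0.35}, {"rot": [-3.5, -28.1, 12.4], "dp": [0, 0.15, -0.01], "gripper": 0.35}, {"rot": [-3.5, -28.1, 12.4], "dp": [0.001, 0.19, -0.005], "gripper": 0.35}, {"rot": [-3.5, -28.1, 12.4], "dp": [0.001, 0.225, -0.005], "gripper": 0.35}, {"rot": [-3.5, -28.1, 12.4], "dp": [0.001, 0.243, -0.005], "gripper": 0.35}, {"rot": [-3.5, -28.1, 12.4], "dp": [0.001, 0.243, -0.005], "gripper": 0.35}, {"rot": [-3.5, -28.1, 12.4], "dp": [0.001, 0.243, -0.005], "gripper": 0.35}]}}

```text
clock: 11.35
tool_pos: [0.5324, -0.1353, 0.1558]
tool_rot: [3.139, -0.01, 2.945]
contact_force: [-0.5, -0.3, -0.5]
finger_gap: 0.767
finger_force: 28.1
```

Run:
```python
from h import *
import pickle
np.set_printoptions(precision=4,suppress=True)
s=robot.sense();p=robot.camera_params("wrist");im=robot.get_image("wrist");print(s["tool_pos"],s["tool_rot"],s["clock"],s["contact_force"])
pickle.dump((p,s,im),open("w6.pkl","wb"))
q,_,im3=pickle.load(open("w3.pkl","rb"))
# predicted tin rim overlays at both, z .034 and floor
out=[]
for P,I in((q,im3),(p,im)):
    I=cv2.resize(I[:,:,::-1],None,fx=3,fy=3,interpolation=2)
    for a in np.linspace(0,2*np.pi,36,endpoint=False):
        u=proj(P,np.array([.537,-.136,.034])+.029*np.array([np.cos(a),np.sin(a),0]))*3;cv2.circle(I,tuple(int(v) for v in u),2,(0,0,255),-1)
    c=proj(P,np.array([.537,-.136,.034]))*3;print(c);out.append(I[int(c[1])-160:int(c[1])+160,int(c[0])-190:int(c[0])+190])
cv2.imwrite("pics/z6.png",np.hstack(out))
```

```text
[ 0.5324 -0.1353  0.1558] [ 3.1393 -0.0104  2.9453] 11.35 [-0.5492 -0.3306 -0.4698]
[727.8951 611.0885]
[762.2837 580.2968]
```

View pics/z6.png

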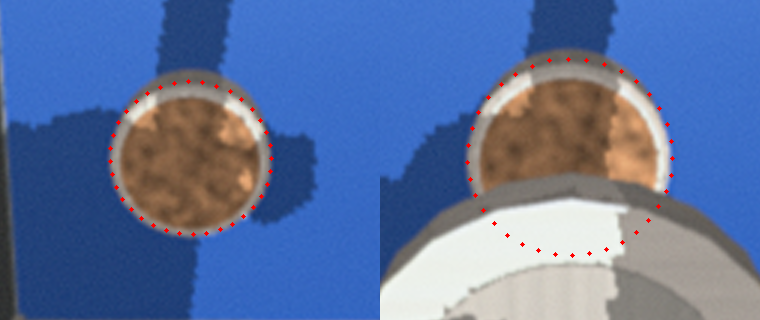

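The left crop (first view) and the right crop (hover) both fit the predicted rim within about 1 mm. That puts the tin at about (0.5375, -0.136), rim at z 0.034, and the lid is centred in the tool. I'll correct x and the pitch, then descend.

Call:
{"fn": "step_arm", "kwargs": {"deltas": [{"rot": [0, -0.6, 0], "dp": [-0.005, 0, 0], "gripper": 0.35}, {"rot": [0, -0.6, 0], "dp": [-0.005, 0, 0.03], "gripper": 0.35}, {"rot": [0, -0.6, 0], "dp": [-0.005, 0, 0.065], "gripper": 0.35}, {"rot": [0, -0.6, 0], "dp": [-0.005, 0, 0.095], "gripper": 0.35}, {"rot": [0, -0.6, 0], "dp": [-0.005, 0, 0.107], "gripper": 0.35}, {"rot": [0, -0.6, 0], "dp": [-0.005, 0, 0.11], "gripper": 0.35}, {"rot": [0, -0.6, 0], "dp": [-0.005, 0, 0.11], "gripper": 0.35}]}}

```text
clock: 12.1
tool_pos: [0.5384, -0.1365, 0.0481]
tool_rot: [3.139, 0.004, 2.945]
contact_force: [0.6, 0.7, 0.0]
finger_gap: 0.767
finger_force: 28.1
```

Call:
{"fn": "step_arm", "kwargs": {"deltas": [{"rot": [0, 0.2, 0], "dp": [0.0008, 0, 0.01], "gripper": 0.35}, {"rot": [0, 0.2, 0], "dp": [0.0008, 0, 0.016], "gripper": 0.35}, {"rot": [0, 0.2, 0], "dp": [0.0008, 0, 0.018], "gripper": 0.35}, {"rot": [0, 0.2, 0], "dp": [0.0008, 0, 0.02], "gripper": 0.35}, {"rot": [0, 0.2, 0], "dp": [0.0008, 0, 0.022], "gripper": 0.35}, {"rot": [0, 0.2, 0], "dp": [0.0008, 0, 0.0225], "gripper": 0.35}]}}

```text
clock: 12.7
tool_pos: [0.5371, -0.1355, 0.025]
tool_rot: [3.139, -0.0, 2.945]
contact_force: [-0.4, -0.1, 0.1]
finger_gap: 0.767
finger_force: 28.1
```

Call:
{"fn": "step_arm", "kwargs": {"deltas": [{"rot": [0, 0, 0], "dp": [0, 0, 0.001], "gripper": 0.35}, {"rot": [0, 0, 0], "dp": [0, 0, 0.002], "gripper": 0.35}, {"rot": [0, 0, 0], "dp": [0, 0, 0.003], "gripper": 0.35}, {"rot": [0, 0, 0], "dp": [0, 0, 0.004], "gripper": 0.35}]}}

```text
clock: 13.1
tool_pos: [0.5378, -0.1362, 0.0221]
tool_rot: [3.14, 0.002, 2.945]
contact_force: [0.4, -2.1, 1.8]
finger_gap: 0.766
finger_force: 28.2
```

Call:
{"fn": "step_arm", "kwargs": {"deltas": [{"rot": [0, 0, 0], "dp": [0, -0.0006, 0.001], "gripper": 0.35}, {"rot": [0, 0, 0], "dp": [0, -0.0006, 0.002], "gripper": 0.35}, {"rot": [0, 0, 0], "dp": [0, -0.0006, 0.003], "gripper": 0.35}]}}

```text
clock: 13.4
tool_pos: [0.537, -0.136, 0.0177]
tool_rot: [3.139, -0.0, 2.945]
contact_force: [1.9, -1.6, 1.3]
finger_gap: 0.769
finger_force: 28.1
```

Call:
{"fn": "step_arm", "kwargs": {"deltas": [{"rot": [0, 0, 0], "dp": [0, 0, 0.0007], "gripper": 0.35}, {"rot": [0, 0, 0], "dp": [0, 0, 0.0014], "gripper": 0.35}, {"rot": [0, 0, 0], "dp": [0, 0, 0.002], "gripper": 0.35}]}}

```text
clock: 13.7
tool_pos: [0.5369, -0.136, 0.0163]
tool_rot: [3.139, -0.001, 2.945]
contact_force: [-0.6, 0.0, 5.4]
finger_gap: 0.763
finger_force: 28.4
```

Call:
{"fn": "step_arm", "kwargs": {"deltas": [{"rot": [0, 0, 0], "dp": [0, 0, 0.0006], "gripper": 0.35}, {"rot": [0, 0, 0], "dp": [0, 0, 0.0006], "gripper": 0.35}]}}

```text
clock: 13.9
tool_pos: [0.537, -0.136, 0.0163]
tool_rot: [3.139, -0.0, 2.945]
contact_force: [-0.6, 0.3, 5.7]
finger_gap: 0.768
finger_force: 28.5
```

Call:
{"fn": "step_arm", "kwargs": {"deltas": [{"rot": [0, 0, 0], "dp": [0, 0, -0.0006], "gripper": 0.3}, {"rot": [0, 0, 0], "dp": [0, 0, -0.0006], "gripper": 0.2}, {"rot": [0, 0, 0], "dp": [0, 0, -0.0006], "gripper": 0.12}, {"rot": [0, 0, 0], "dp": [0, 0, -0.0006], "gripper": 0.1}, {"rot": [0, 0, 0], "dp": [0, 0, -0.0006], "gripper": 0.1}, {"rot": [0, 0, 0], "dp": [0, 0, -0.01], "gripper": 0.1}, {"rot": [0, 0, 0], "dp": [0, 0, -0.03], "gripper": 0.1}, {"rot": [0, 0, 0], "dp": [0, 0, -0.07], "gripper": 0.1}, {"rot": [0, 0, 0], "dp": [0, 0, -0.11], "gripper": 0.3}, {"rot": [0, 0, 0], "dp": [0, 0, -0.15], "gripper": 0.5}, {"rot": [0, 0, 0], "dp": [0, 0, -0.15], "gripper": 0.65}, {"rot": [0, 0, 0], "dp": [0, 0, -0.15], "gripper": 0.65}]}}

```text
clock: 15.1
tool_pos: [0.5378, -0.1368, 0.1677]
tool_rot: [3.14, 0.004, 2.945]
contact_force: [0.0, -0.5, -0.9]
finger_gap: 0.35
finger_force: 0.0
```

Run:
```python
from h import *
s=robot.sense();p=robot.camera_params("wrist");im=robot.get_image("wrist");print(s["tool_pos"],s["tool_rot"],s["clock"])
sd=robot.get_image("side");ps=robot.camera_params("side")
out=[]
for P,I,k in((p,im,2),(ps,sd,6)):
    I=cv2.resize(I[:,:,::-1],None,fx=k,fy=k,interpolation=cv2.INTER_CUBIC)
    for a in np.linspace(0,2*np.pi,24,endpoint=False):
        u=proj(P,np.array([.537,-.136,.037])+.033*np.array([np.cos(a),np.sin(a),0]))*k;cv2.circle(I,tuple(int(v) for v in u),2,(0,0,255),-1)
    c=proj(P,np.array([.537,-.136,.037]))*k;out.append(I[int(c[1])-200:int(c[1])+200,int(c[0])-195:int(c[0])+195])
cv2.imwrite("pics/z7.png",np.hstack(out))
```

```text
[ 0.53778015 -0.13683948  0.16772612] [3.1396061  0.00387117 2.94530848] 15.1
```

View pics/z7.png

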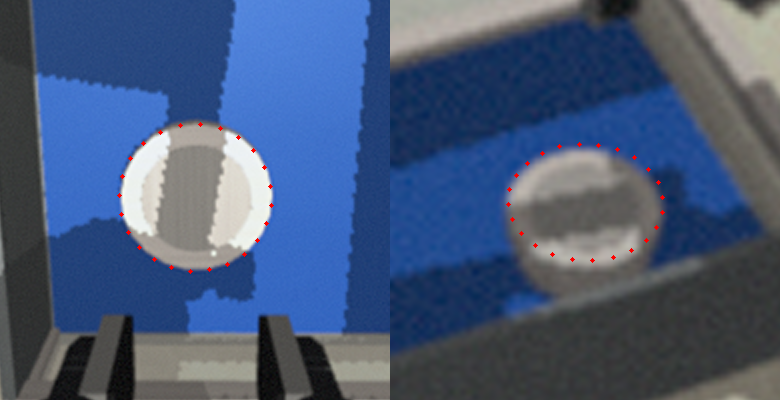

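The lid sits concentric with the tin and fits the seated-height outline in both views (wrist left, side right), so it is down and level. Now the door.

Call:
{"fn": "step_arm", "kwargs": {"deltas": [{"rot": [0, 0, 0], "dp": [0.01, 0.04, 0], "gripper": 0.65}, {"rot": [0, 0, 0], "dp": [0.02, 0.085, 0], "gripper": 0.65}, {"rot": [0, 0, 0], "dp": [0.028, 0.13, 0], "gripper": 0.65}, {"rot": [0, 0, 0], "dp": [0.028, 0.165, 0], "gripper": 0.65}, {"rot": [0, 0, 0], "dp": [0.028, 0.172, 0], "gripper": 0.65}, {"rot": [0, 0, 0], "dp": [0.028, 0.172, 0.03], "gripper": 0.65}, {"rot": [0, 0, 0], "dp": [0.028, 0.172, 0.055], "gripper": 0.65}, {"rot": [0, 0, 0], "dp": [0.028, 0.172, 0.075], "gripper": 0.65}, {"rot": [0, 0, 0], "dp": [0.028, 0.172, 0.084], "gripper": 0.65}, {"rot": [0, 0, 0], "dp": [0.028, 0.172, 0.084], "gripper": 0.65}]}}

```text
clock: 16.2
tool_pos: [0.5412, 0.0373, 0.0792]
tool_rot: [3.14, -0.006, 2.945]
contact_force: [0.1, -0.3, 0.1]
finger_gap: 0.349
finger_force: 0.0
```

Call:
{"fn": "step_arm", "kwargs": {"deltas": [{"rot": [0, 0, 0], "dp": [0, -0.004, -0.003], "gripper": 0.65}, {"rot": [0, 0, 0], "dp": [0, -0.007, -0.003], "gripper": 0.65}, {"rot": [0, 0, 0], "dp": [0, -0.01, -0.003], "gripper": 0.65}, {"rot": [0, 0, 0], "dp": [0, -0.013, -0.003], "gripper": 0.65}, {"rot": [0, 0, 0], "dp": [0, -0.017, -0.003], "gripper": 0.65}]}}

```text
clock: 16.7
tool_pos: [0.5408, 0.0217, 0.0863]
tool_rot: [3.137, 0.003, 2.946]
contact_force: [1.9, 3.7, 1.8]
finger_gap: 0.349
finger_force: 1.9
```

Call:
{"fn": "step_arm", "kwargs": {"deltas": [{"rot": [0, 0, 0], "dp": [0, -0.006, 0], "gripper": 0.65}, {"rot": [0, 0, 0], "dp": [0, -0.016, 0], "gripper": 0.65}, {"rot": [0, 0, 0], "dp": [0, -0.03, 0], "gripper": 0.65}, {"rot": [0, 0, 0], "dp": [0, -0.045, 0], "gripper": 0.65}, {"rot": [0, 0, 0], "dp": [0, -0.06, 0], "gripper": 0.65}, {"rot": [0, 0, 0], "dp": [0, -0.075, 0], "gripper": 0.65}, {"rot": [0, 0, 0], "dp": [0, -0.09, 0], "gripper": 0.65}, {"rot": [0, 0, 0], "dp": [0, -0.105, 0], "gripper": 0.65}, {"rot": [0, 0, 0], "dp": [0, -0.118, 0], "gripper": 0.65}, {"rot": [0, 0, 0], "dp": [0, -0.128, 0], "gripper": 0.65}, {"rot": [0, 0, 0], "dp": [0, -0.134, 0], "gripper": 0.65}, {"rot": [0, 0, 0], "dp": [0, -0.137, 0], "gripper": 0.65}]}}

```text
clock: 17.9
tool_pos: [0.5125, -0.1139, 0.0842]
tool_rot: [3.139, -0.001, 2.945]
contact_force: [0.0, 3.9, 2.1]
finger_gap: 0.351
finger_force: 1.8
```

Call:
{"fn": "step_arm", "kwargs": {"deltas": [{"rot": [0, 0, 0], "dp": [0, -0.002, 0], "gripper": 0.65}, {"rot": [0, 0, 0], "dp": [0, -0.004, 0], "gripper": 0.65}, {"rot": [0, 0, 0], "dp": [0, -0.006, 0], "gripper": 0.65}, {"rot": [0, 0, 0], "dp": [0, -0.008, 0], "gripper": 0.65}, {"rot": [0, 0, 0], "dp": [0, -0.0095, 0], "gripper": 0.65}]}}

```text
clock: 18.4
tool_pos: [0.5108, -0.1224, 0.0842]
tool_rot: [3.139, -0.001, 2.946]
contact_force: [-0.7, 4.2, 1.0]
finger_gap: 0.35
finger_force: 1.8
```

Call:
{"fn": "step_arm", "kwargs": {"deltas": [{"rot": [0, 0, 0], "dp": [0, -0.001, 0], "gripper": 0.65}, {"rot": [0, 0, 0], "dp": [0, -0.002, 0], "gripper": 0.65}, {"rot": [0, 0, 0], "dp": [0, -0.003, 0], "gripper": 0.65}, {"rot": [0, 0, 0], "dp": [0, -0.004, 0], "gripper": 0.65}]}}

```text
clock: 18.8
tool_pos: [0.51, -0.1264, 0.0842]
tool_rot: [3.139, -0.001, 2.945]
contact_force: [-1.3, 3.8, -0.3]
finger_gap: 0.351
finger_force: 1.8
```

Call:
{"fn": "step_arm", "kwargs": {"deltas": [{"rot": [0, 0, 0], "dp": [0, -0.0008, 0], "gripper": 0.65}, {"rot": [0, 0, 0], "dp": [0, -0.0016, 0], "gripper": 0.65}, {"rot": [0, 0, 0], "dp": [0, -0.0024, 0], "gripper": 0.65}]}}

```text
clock: 19.1
tool_pos: [0.5096, -0.1287, 0.0842]
tool_rot: [3.139, -0.001, 2.945]
contact_force: [-1.7, 4.0, 1.3]
finger_gap: 0.35
finger_force: 2.4
```

Call:
{"fn": "step_arm", "kwargs": {"deltas": [{"rot": [0, 0, 0], "dp": [0, -0.0008, 0], "gripper": 0.65}, {"rot": [0, 0, 0], "dp": [0, -0.0016, 0], "gripper": 0.65}]}}

```text
clock: 19.3
tool_pos: [0.5095, -0.129, 0.0842]
tool_rot: [3.136, -0.001, 2.945]
contact_force: [-0.0, 8.5, 1.0]
finger_gap: 0.35
finger_force: 4.0
```

Call:
{"fn": "step_arm", "kwargs": {"deltas": [{"rot": [0, 0, 0], "dp": [0, -0.0007, 0], "gripper": 0.65}, {"rot": [0, 0, 0], "dp": [0, -0.0014, 0], "gripper": 0.65}, {"rot": [0, 0, 0], "dp": [0, -0.0014, 0], "gripper": 0.65}]}}

```text
clock: 19.6
tool_pos: [0.5095, -0.1293, 0.0842]
tool_rot: [3.134, -0.001, 2.946]
contact_force: [-0.7, 9.4, 0.8]
finger_gap: 0.352
finger_force: 4.9
```

Call:
{"fn": "step_arm", "kwargs": {"deltas": [{"rot": [0, 0, 0], "dp": [0, -0.001, 0], "gripper": 0.65}, {"rot": [0, 0, 0], "dp": [0, -0.002, 0], "gripper": 0.65}, {"rot": [0, 0, 0], "dp": [0, -0.002, 0], "gripper": 0.65}]}}

```text
clock: 19.9
tool_pos: [0.5094, -0.1297, 0.0841]
tool_rot: [3.131, -0.001, 2.946]
contact_force: [0.7, 13.0, 1.4]
finger_gap: 0.35
finger_force: 6.9
```

Call:
{"fn": "step_arm", "kwargs": {"deltas": [{"rot": [0, 0, 0], "dp": [0, -0.0012, 0], "gripper": 0.65}, {"rot": [0, 0, 0], "dp": [0, -0.0012, 0], "gripper": 0.65}, {"rot": [0, 0, 0], "dp": [0, -0.0012, 0], "gripper": 0.65}, {"rot": [0, 0, 0], "dp": [0, -0.0012, 0], "gripper": 0.65}]}}

```text
clock: 20.3
tool_pos: [0.5094, -0.13, 0.0841]
tool_rot: [3.129, -0.001, 2.947]
contact_force: [0.1, 16.6, 2.2]
finger_gap: 0.348
finger_force: 7.9
```

Call:
{"fn": "step_arm", "kwargs": {"deltas": [{"rot": [0, 0, 0], "dp": [0, 0.003, 0], "gripper": 0.65}, {"rot": [0, 0, 0], "dp": [0, 0.006, 0], "gripper": 0.65}, {"rot": [0, 0, 0], "dp": [0, 0.01, 0], "gripper": 0.65}, {"rot": [0, 0, 0], "dp": [0, 0.012, 0], "gripper": 0.65}, {"rot": [0, 0, 0], "dp": [0, 0.012, 0], "gripper": 0.65}]}}

```text
clock: 20.8
tool_pos: [0.5115, -0.1238, 0.0847]
tool_rot: [3.14, 0.001, 2.945]
contact_force: [0.7, 0.0, -0.7]
finger_gap: 0.348
finger_force: 0.0
```

Call:
{"fn": "step_arm", "kwargs": {"deltas": [{"rot": [0, 0, 0], "dp": [0, 0.001, -0.02], "gripper": 0.65}, {"rot": [0, 0, 0], "dp": [0, 0.001, -0.06], "gripper": 0.65}, {"rot": [0, 0, 0], "dp": [0, 0.001, -0.1], "gripper": 0.65}, {"rot": [0, 0, 0], "dp": [0, 0.001, -0.14], "gripper": 0.65}, {"rot": [0, 0, 0], "dp": [0.05, 0, -0.16], "gripper": 0.65}, {"rot": [0, 0, 0], "dp": [0.05, 0, -0.16], "gripper": 0.65}, {"rot": [0, 0, 0], "dp": [0.05, 0, -0.16], "gripper": 0.65}]}}

```text
clock: 21.5
tool_pos: [0.462, -0.1144, 0.2457]
tool_rot: [3.14, 0.003, 2.944]
contact_force: [0.3, -0.4, 0.3]
finger_gap: 0.349
finger_force: 0.0
```

Run:
```python
from h import *
s=robot.sense();print(s["tool_pos"],s["clock"],s["contact_force"])
im=robot.get_image("wrist");cv2.imwrite("pics/w8.png",cv2.resize(im[:,:,::-1],None,fx=1.5,fy=1.5,interpolation=2))
```

```text
[ 0.46196658 -0.11435377  0.24574222] 21.5 [ 0.34811043 -0.36646767  0.34464757]
```

View pics/w8.png

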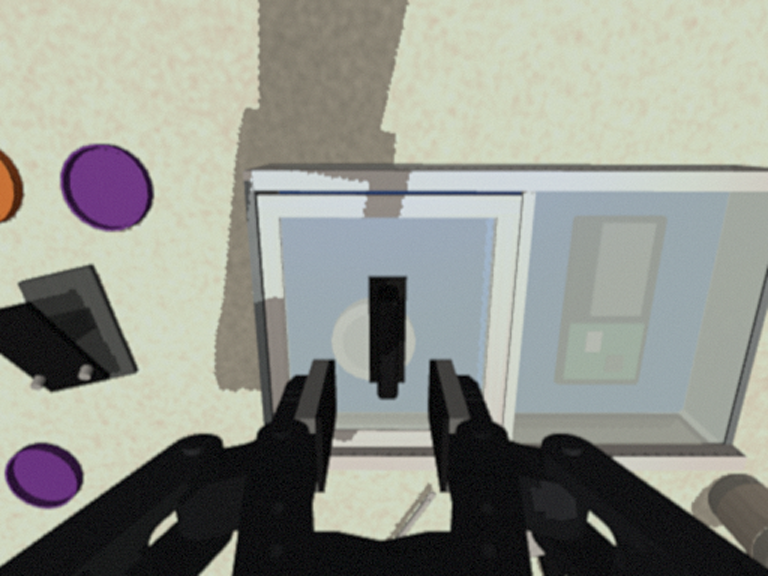

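The door is shut against the end wall (edge at x≈262), the lidded tin is under the pane at (372,338), and the rest at (70,330) is empty. Nothing else appears to have moved.

```bash
python3 -c "
from rig import robot
print(robot.sign_off())"
```

```text
the job is handed in; nothing more can be done
None
```

The job is done and handed in at about 21.5 s: the lid sits fully down and level on the tin, and the door is shut and was pressed home at about 16 N by the wrist force reading (not measured at the pull itself).

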